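Put the coffee jar away and slide the storage-box hatch shut

ROBOT

A 7-joint arm with a two-finger parallel gripper is mounted at the origin on the work surface. World frame = base frame: x ahead of the robot, y to its left, z up, the work surface at z = 0. Lengths are in m, angles in rad, forces in N, time in s.
With the tool pointing down it reaches from about 0.425 to 0.825 m from the base axis. Payload 3.6 kg.
Tool frame: the origin (TCP) lies at the very end of the fingers, on their centre line; the grasp point (between the pads) lies 19 mm behind it; z points along the fingers, y is the line along which they close (so a half turn about z gives the same grasp; the last joint's range is limited). The gripper opens to 93 mm and grips with 3 to 60 N. Pads are 15 mm wide; open, the fingers measure 128 mm over their backs; the gripper's body (75 mm by 188 mm) begins 65 mm behind the grasp point.
Start: joints at [-1.361, 0.615, -0.013, 1.423, 0.008, 1.103, -0.04], TCP at [0.152, 0.632, 0.219] pointing down, gripper open.
Joint ranges: [-3.12, 3.12], [-0.3, 2.06], [-1.34, 1.32], [0.26, 2.42], [-1.36, 4.5], [0.01, 1.98], [-2.84, 2.84]. Speed limits (rad/s): [2.79, 2.79, 3.14, 3.14, 3.14, 3.14, 3.14].

INTERFACE

Orientations are given as a unit quaternion [w, x, y, z].
In Python, from plant import * gives the robot as it stands. Calls block until the motion is done:
- movep(position, orientation): joint-space move of the TCP to a pose.
- movel(position, attitude=None, vel=0.15): straight line of the TCP; attitude=None keeps the orientation; vel is the mean speed in m/s.
- movej(angles): joint-space move.
- move_gripper(opening, newtons=None): opening from 0.0 (shut) to 1.0 (fully open); newtons is the grip in N (None keeps the last); returns when the fingers have stopped.
- wait(seconds).
- inverse_kinematics(position, orientation): joint angles nearest the present ones, or None.
- state(): the state.
- capture(name): name is "scene" or "top" or "wrist"; returns a dict with "frame" (420x560x3 uint8, blue, green, red), "intrinsics" (3x3 intrinsics, pixels), "R" (3x3) and "t" (3): a world point X has camera coordinates R X + t; the wrist camera has in their place "mount" (4x4, takes a point from camera to tool coordinates, whose origin is the TCP and whose axes are the flange's). Camera axes: x right, y down, z forward; pixel columns grow to the right and rows downward; lengths in m; the calibration is good to about 2 mm. A picture is of the moment at which its call begins: read the wrist's pose just before it. There is no depth.
A pose or a line that the arm cannot do raises IKError and nothing moves.
- job_done(): hands the job in; it is judged then, once.
Trained networks look in a picture, given as the dict that the camera call returned (one of the last four; its "shot" number tells which), for a name from the list of things; names that differ only in an ending like _2 or _b are one class to them, and where a whole thing is asked for, a point or a joint stands for the part that bears it (a point fixed in the world has none). Each returns a list of dicts, best first, with "confidence" (0 to 1); they miss things now and then, are a little off and sometimes report something else, mostly with a low value. They report only what shows in the picture. A call takes as long as a camera call. They do not tell look-alikes from the thing itself.
- spot_in(picture, target): "point" ([column, row] in pixels, amid what is visible of it).
- spot_point(picture, target): "point" ([column, row] in pixels: a listed point, or the origin of a listed thing).
The state is a dict: "clock": time; "joint_positions": joint angles; "joint_velocities": joint speeds; "tau": joint torques, N m; "tcp_pos": TCP position; "tcp_rot": TCP orientation; "contact_force": force on the tool from outside, world axes, zero at the start; "ft_torque": the same for the moment, N m; "width": opening from 0.0 (shut) to 1.0 (fully open); "finger_force": force on a finger pad.
Only numpy, scipy, OpenCV 4.12 (cv2) and the standard library are available. Lean on these libraries where they do the work, as an engineer would, in place of code of your own. Each camera call takes 0.05 s, during which the arm holds its last target. There are 200 camera calls.

TASK

Stand the small coffee jar upright in the open bay of the white storage box and let go of it, then push the hatch along its rails until it closes against the rubber seal at the end of the box. Bed the seal with a steady push of about 15 N on the hatch's grip for half a second, never more than 20 N, and leave the hatch fully shut. Do not upset the jar or disturb the mug, canister, spoon or tea tin.

Things in the scene. Friction and masses are not known exactly. Their poses are not given: they have to be found in the camera images.
- storage_box: White box, fixed, 200 (x) x 380 (y) x 114 mm high; 10 mm wide side rails along both long edges rise to 130 mm. Origin: centre of its underside on the counter; y along the hatch's travel, z up. Open bay inside: x -88..88, y -178..-4 mm, floor 10 mm up. A fixed deck covers y -4..190 mm, under the parked hatch, which starts with its leading edge 130 to 160 mm from the seal.
- bay_floor (a point): A free point on the bay's floor, at box x = -28, y = -105, z = 10 mm, clear of the tea tin: a good place for the jar. The jar may stand anywhere in the bay. Axes as the box.
- hatch (a joint): Travel of the sliding hatch (172 x 185 x 8 mm board, top face 124 mm above the counter) along the box's +y: 0 when its leading (-y) edge just meets the seal, growing as it opens, in m. Steady drag about 3 N; stays where it is left. Slightly below 0 the rubber is squeezed: about 2 mm at 15 N on the grip, most of which springs back.
- hatch_grip (a point): Centre of the wooden grip bar that stands on the hatch: 100 mm along x, 18 mm thick along y, 36 mm tall, from 124 to 160 mm above the counter. Moves with the hatch; axes as the box. To close the hatch push its +y face towards the box's -y.
- seal: Black rubber seal bar, 180 x 12 x 26 mm, along the box's -y end, yielding like a stiff spring (7 N per mm), from 106 to 132 mm above the counter; the hatch's edge closes against its inner face at box y = -178 mm. Origin at the box's origin, axes as the box.
- coffee_jar: Small upright jar, 56 mm diameter, 93 mm tall, amber glass with a paper band and a black cap of the same diameter (the top 27 mm). About 0.2 kg. Origin: centre of its underside, z up.
- sugar_canister: Larger round canister, 86 mm diameter, 137 mm tall, about 0.6 kg. Leave alone. Origin: centre of its underside.
- mug: White open mug, 80 mm across, 90 mm tall, with a side handle towards its +y. Leave alone. Origin: centre of its underside.
- teaspoon: Steel spoon 140 mm long lying on the counter beyond the box. Leave alone. Origin: a point of the spoon at counter height, length along its x.
- tea_tin: Small steel tin 34 (x) x 60 (y) x 70 mm tall standing in the +x side of the bay at about box x = 62, y = -120 mm. Leave in place. Origin: centre of its underside.
There are look-alikes about, which are no part of the job. Of the things like the coffee_jar, leave any that is blue, brown or turquoise; of the rest the larger one is meant.

How it is judged:
By the outcome, as a careful person would: the job done as asked, in the order asked, and still so for the second after the job is handed in, with the robot touching nothing.
It also fails if it takes over 72 s, if anything falls off the work surface, if the arm or the gripper's body presses on something with over 40 N, if the wrist force passes 120 N, or if a joint passes its speed limit or range.

## Working session

There is one attempt and no reset: what is moved stays moved. The work goes in short steps, each a Python script; the robot and the scene stay as the last script left them, time stands still between calls to the robot, and variables do not carry over. Pictures are saved under pics/ and viewed, at most 10 in all, crops included, and the job is handed in when it is done.

```bash
mkdir -p pics; ls
cat > h.py <<'E'
from plant import *
import numpy as np, cv2
from scipy.spatial.transform import Rotation as Ro
def ray(c,px,pose=None):
    K=np.array(c["intrinsics"]); d=np.linalg.inv(K)@[px[0],px[1],1.]
    if "R" in c and c["R"] is not None:
        R=np.array(c["R"]);t=np.array(c["t"]); return -R.T@t, R.T@d
    M=np.array(c["mount"]); p,q=pose
    Rt=Ro.from_quat(np.roll(q,-1)).as_matrix()
    return Rt@M[:3,3]+p, Rt@M[:3,:3]@d
def atz(c,px,z,pose=None):
    o,d=ray(c,px,pose); return o+d*(z-o[2])/d[2]
def wpose():
    s=state(); return np.array(s["tcp_pos"]),np.array(s["tcp_rot"])
E
python3 - <<'E'
from h import *
a=capture("scene");b=capture("top")
cv2.imwrite("pics/scene.png",a["frame"]);cv2.imwrite("pics/top.png",b["frame"])
Z=dict(storage_box=0,bay_floor=.01,hatch_grip=.142,coffee_jar=0,seal=0,sugar_canister=0,mug=0,teaspoon=0,tea_tin=.01)
for n,c in(("scene",a),("top",b)):
  for k,z in Z.items():
    for r in spot_point(c,k)[:4]:
      print(n,k,np.round(r["point"]),round(r["confidence"],2),np.round(atz(c,r["point"],z),3))
s=state();print(s["clock"],s["tcp_pos"],s["tcp_rot"],s["contact_force"])
E
```

```text
pics
scene storage_box [147. 246.] 0.81 [0.529 0.162 0.   ]
scene bay_floor [186. 258.] 0.85 [0.485 0.057 0.01 ]
scene hatch_grip [108. 223.] 0.9 [0.514 0.211 0.142]
scene coffee_jar [382. 219.] 0.94 [ 0.592 -0.454 -0.   ]
scene coffee_jar [386. 284.] 0.72 [ 0.409 -0.434  0.   ]
scene coffee_jar [357. 294.] 0.63 [ 0.384 -0.359  0.   ]
scene coffee_jar [402. 244.] 0.61 [ 0.515 -0.492  0.   ]
scene sugar_canister [309. 214.] 0.56 [ 0.612 -0.259  0.   ]
scene sugar_canister [183. 259.] 0.41 [0.488 0.066 0.   ]
scene mug [300. 267.] 0.62 [ 0.459 -0.227  0.   ]
scene teaspoon [220. 170.] 0.68 [ 0.77  -0.013  0.   ]
scene tea_tin [200. 231.] 0.92 [0.564 0.026 0.01 ]
top storage_box [123. 238.] 0.64 [0.525 0.153 0.   ]
top bay_floor [160. 261.] 0.57 [0.476 0.067 0.01 ]
top hatch_grip [ 76. 232.] 0.62 [0.528 0.205 0.142]
top coffee_jar [369. 246.] 0.96 [ 0.509 -0.394  0.   ]
top coffee_jar [353. 300.] 0.85 [ 0.388 -0.356  0.   ]
top coffee_jar [390. 294.] 0.77 [ 0.402 -0.438  0.   ]
top coffee_jar [396. 208.] 0.63 [ 0.594 -0.457  0.   ]
top sugar_canister [311. 193.] 0.56 [ 0.628 -0.265  0.   ]
top mug [296. 270.] 0.76 [ 0.455 -0.23   0.   ]
top mug [162. 259.] 0.33 [0.479 0.067 0.   ]
top teaspoon [197. 127.] 0.95 [ 0.778 -0.007  0.   ]
top teaspoon [310. 192.] 0.16 [ 0.629 -0.262  0.   ]
top tea_tin [179. 218.] 0.65 [0.571 0.028 0.01 ]
1.0 [0.15244895 0.63183506 0.21864441] [-2.68021863e-05  1.18100759e-01  9.93001616e-01 -2.39713734e-05] [-0.43662927  0.26478876 -0.91918699]
```

View pics/scene.png

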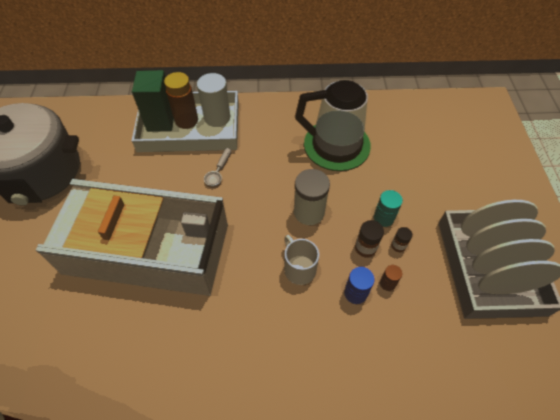

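View pics/top.png

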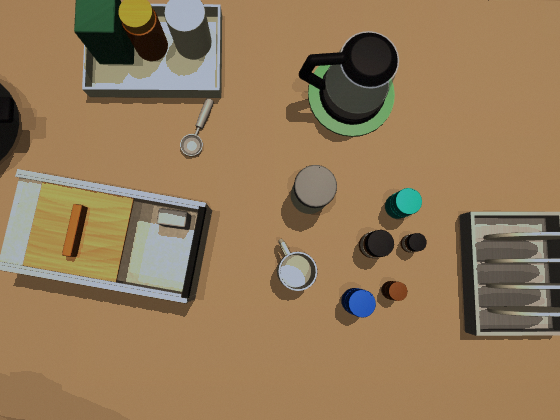

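The wanted jar is the larger black-capped one, at scene (370,240) and top (378,244). The smaller black-capped jar at top (415,243) is the look-alike, and the blue, brown and turquoise ones are excluded. The box is yawed about -9°, with the seal on its right end at top (197,250). Next I'll look closely over the box, then over the jar.

```bash
cat >> h.py <<'E'
def down(a): # tool down, tool y at azimuth a (rad)
    b=(a+np.pi/2)/2; return np.array([0,np.cos(b),np.sin(b),0])
E
python3 - <<'E'
from h import *
Z=dict(storage_box=0,bay_floor=.01,hatch_grip=.142,seal=0,tea_tin=.01,coffee_jar=0)
def look(f,ks):
    p=wpose();c=capture("wrist");cv2.imwrite(f,c["frame"])
    np.savez(f[:-4]+".npz",K=c["intrinsics"],M=c["mount"],p=p[0],q=p[1])
    for k in ks:
        for r in spot_point(c,k)[:4]:
            print(k,np.round(r["point"]),round(r["confidence"],2),np.round(atz(c,r["point"],Z[k],p),4))
movep([.50,.12,.33],down(np.radians(-9)))
look("pics/wbox.png",list(Z)[:5])
movep([.50,-.385,.24],down(0))
look("pics/wjar.png",["coffee_jar"])
s=state();print(s["clock"],s["tcp_pos"],s["joint_positions"])
E
```

```text
storage_box [292. 151.] 0.89 [0.5308 0.1647 0.    ]
bay_floor [270. 216.] 0.67 [0.478  0.0644 0.01  ]
hatch_grip [293. 120.] 0.65 [0.531  0.2053 0.142 ]
tea_tin [320. 224.] 0.82 [0.5597 0.0364 0.01  ]
coffee_jar [217. 226.] 0.8 [ 0.4151 -0.4371  0.    ]
coffee_jar [347. 241.] 0.64 [ 0.6028 -0.4595  0.    ]
coffee_jar [196. 169.] 0.63 [ 0.3903 -0.3572  0.    ]
coffee_jar [286. 255.] 0.61 [ 0.5156 -0.4818 -0.    ]
5.5 [ 0.50116678 -0.38361796  0.24016139] [ 0.24925678  0.63838229  0.6656381   1.46565945 -0.41065425  1.17907886
  0.97911198]
```

View pics/wbox.png

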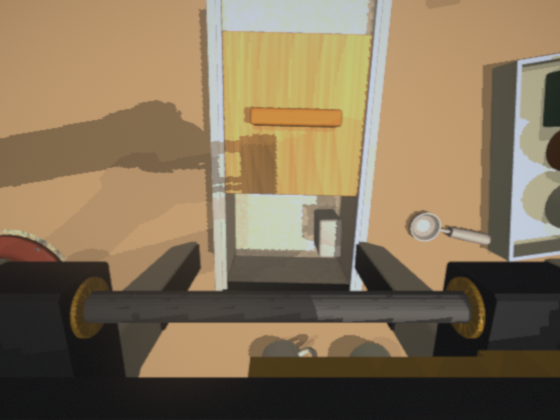

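View pics/wjar.png

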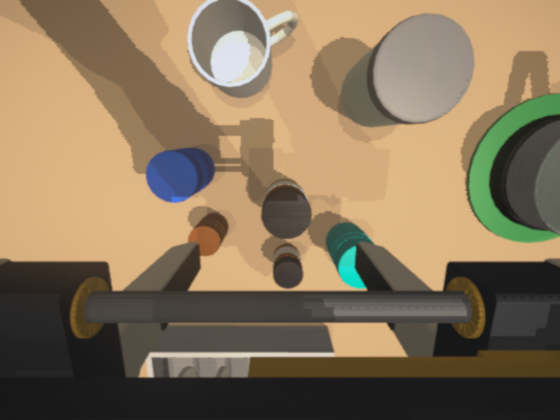

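The target's cap is centred at about (286,213) in the wrist view. The small black look-alike sits at (287,268). In the box view the hatch's leading edge runs (224,193)–(358,195) and the grip is centred at (296,117).

```bash
python3 - <<'E'
from h import *
def L(f):
    d=np.load(f);return {"intrinsics":d["K"],"mount":d["M"]},(d["p"],d["q"])
c,p=L("pics/wjar.npz"); print("jar",atz(c,(286,213),.093,p))
t=capture("top"); print("jar top",atz(t,(378,244),.093), "near base",atz(t,(369,246),0))
c,p=L("pics/wbox.npz")
for n,u,z in(("Lrail",(207,0),.13),("Lrail",(215,240),.13),("Rrail",(391,0),.13),("Rrail",(362,240),.13),("hL",(223,193),.124),("hR",(358,195),.124),("gL",(250,116),.16),("gR",(341,118),.16)):
    print(n,np.round(atz(c,u,z,p),4))
for n,u,z in(("sealtop",(205,205),.132),("sealbot",(189,298),.132),("seal in top",(195,204),.132)):print(n,np.round(atz(t,u,z),4))
E
python3 - <<'E'
import cv2
a=cv2.imread('pics/top.png')[160:310,0:220]
cv2.imwrite('pics/tc.png',cv2.resize(a,None,fx=3.5,fy=3.5,interpolation=cv2.INTER_CUBIC))
E
```

```text
jar [ 0.51104864 -0.39442915  0.093     ]
jar top [ 0.50799767 -0.39201831  0.093     ] near base [ 0.50796375 -0.39377902  0.        ]
Lrail [0.4574 0.3426 0.13  ]
Lrail [0.41   0.0739 0.13  ]
Rrail [0.6529 0.3123 0.13  ]
Rrail [0.5996 0.0445 0.13  ]
hL [0.4314 0.1324 0.124 ]
hR [0.601  0.1036 0.124 ]
gL [0.4845 0.2163 0.16  ]
gR [0.5813 0.1992 0.16  ]
sealtop [ 0.5831 -0.0415  0.132 ]
sealbot [ 0.4022 -0.0133  0.132 ]
seal in top [ 0.5851 -0.0218  0.132 ]
```

View pics/tc.png

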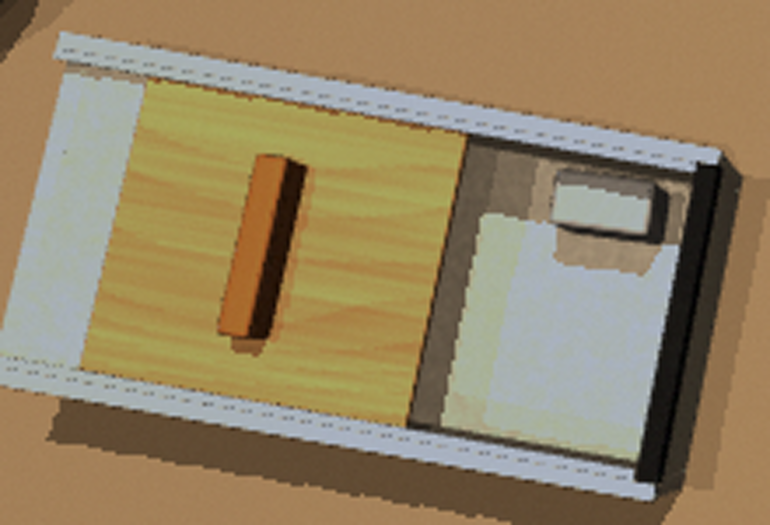

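The hatch is about 135 mm open, and the box origin is at about (0.525, 0.1605) with a yaw of -10°. Now the grasp and placing.

Run:
```python
from h import *
j=np.array([.5095,-.3935])
movel([*j,.20],vel=.2)
movel([*j,.055],vel=.12)
move_gripper(0.,25)
s=state();print(s["clock"],s["width"],s["finger_force"],s["tcp_pos"],s["contact_force"])
movel([*j,.27],vel=.15)
s=state();print("lift",s["width"],s["finger_force"],s["contact_force"])
movep([.4792,.062,.27],down(np.radians(-10)))
s=state();print(s["clock"],s["tcp_pos"],s["width"],s["contact_force"])
p=wpose();c=capture("wrist");t=capture("top")
cv2.imwrite("pics/over.png",np.hstack([c["frame"][:,80:480],t["frame"][100:,:280][:, :].repeat(1,0) if 0 else cv2.resize(t["frame"][150:310,0:220],(400,420))]))
for k,z in (("bay_floor",.01),("tea_tin",.01)):
    for r in spot_point(c,k)[:2]:print(k,r["confidence"],atz(c,r["point"],z,p))
```

```text
7.9417 0.5964412887903414 24.9978394433856 [ 0.51004503 -0.39357669  0.0551388 ] [ 1.24437905 -1.01617275  0.38842369]
lift 0.5964326467496021 24.99666005373001 [ 1.03448342 -1.64388044 -2.87272229]
11.2 [0.47975834 0.06068844 0.27030332] 0.601045409058348 [ 0.4688782  -0.49018826 -1.91770626]
bay_floor 0.88 [0.47812837 0.06516798 0.01      ]
tea_tin 0.69 [0.56026287 0.03798415 0.01      ]
```

View pics/over.png

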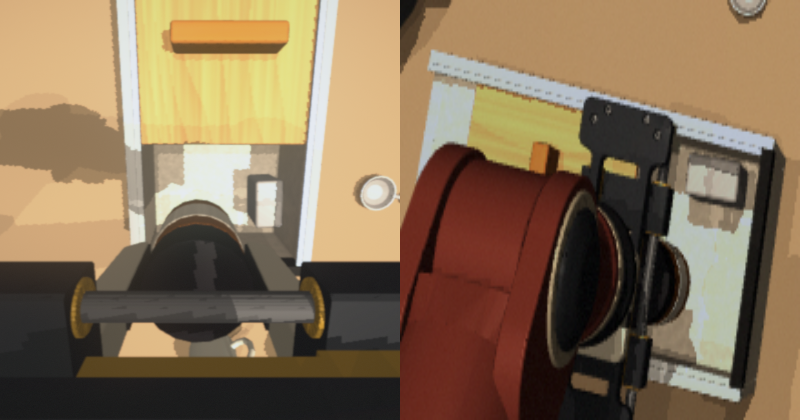

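The jar is upright in the grip over the free part of the bay, clear of the tin at left panel (262,200). Lowering it now.

Run:
```python
from h import *
x,y=.479,.064
movel([x,y,.12],vel=.15); movel([x,y,.070],vel=.06)
wait(.2); f0=state()["contact_force"][2]
z=.070
while z>.060:
    z-=.001; movel([x,y,z],vel=.03)
    f=state()["contact_force"][2]-f0
    if f>2.5: break
print("contact",z,f)
move_gripper(.74)
s=state();print(s["width"],s["contact_force"],s["tcp_pos"])
movel([x,y,.13],vel=.08); movel([x,y,.30],vel=.2)
p=wpose();c=capture("wrist");t=capture("top");sc=capture("scene")
cv2.imwrite("pics/placed.png",np.hstack([c["frame"][:,80:480],cv2.resize(sc["frame"][160:310,30:250],(400,420))]))
for r in spot_point(c,"hatch_grip")[:2]:print(r,atz(c,r["point"],.142,p))
print(state()["clock"])
```

```text
contact 0.064 8.802274060055488
0.7406789309371187 [-0.00344911 -0.01361286 -0.09111524] [0.47900993 0.0640351  0.06392469]
{'point': [309.4, 54.1], 'confidence': 0.95} [0.53477488 0.2049434  0.142     ]
17.8833
```

View pics/placed.png

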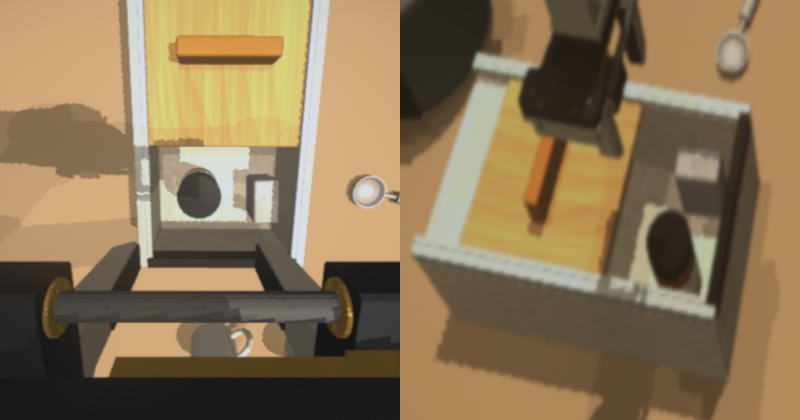

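The jar stands upright and free in the bay, left panel (199,193). Now closing the hatch under force feedback.

```bash
cat > push.py <<'E'
from h import *
a=np.radians(-10); ex=np.array([np.cos(a),np.sin(a)]); ey=np.array([-np.sin(a),np.cos(a)])
O=np.array([.525,.1605]); q=down(a)
def P(y,z=.138): return [*(O+y*ey),z]
E
python3 - <<'E'
from push import *
move_gripper(0.,10)
movep(P(.098,.26),q); movel(P(.098,.138),vel=.12); wait(.2)
f0=np.array(state()["contact_force"]); print(f0)
F=lambda:-(np.array(state()["contact_force"])-f0)[:2]@ey*-1   # reaction along +y
y=.098
while y>.05:
    y-=.003; movel(P(y),vel=.04)
    if F()>1.5: break
print("touch",y,F(),state()["tcp_pos"])
if F()>1.5:
    y-=.118; movel(P(y),vel=.05); print("near",y,F())
    while y>-.12:
        y-=.001; movel(P(y),vel=.02)
        if F()>5.5: break
    print("seal",y,F(),state()["clock"])
E
```

```text
[ 0.28336169 -0.82549466 -0.3780005 ]
touch 0.07699999999999999 1.6102665263755618 [0.53838179 0.23603257 0.13804473]
near -0.04100000000000001 3.0573737640940992
seal -0.06800000000000003 7.0138647042924696 32.25
```

Run:
```python
from push import *
f0=np.array([.283,-.825,-.378]); F=lambda:(np.array(state()["contact_force"])-f0)[:2]@ey
y=-.068; wait(.1); L=[]
print(F())
def step(d):
    global y
    y+=d; movel(P(y),vel=.01); wait(.03); L.append((round(y*1e3,2),round(F(),1)))
while F()<14.2 and y>-.08: step(-.0002 if F()<12 else -.0001)
print(L); t0=state()["clock"]; H=[]
while state()["clock"]-t0<.9:
    f=F(); H.append(round(f,1))
    if f<14.3: step(-.0001)
    elif f>16: step(.0001)
    else: wait(.05)
print(H)
movel(P(y+.03),vel=.05); s=state(); print(s["clock"],s["contact_force"])
movel(P(y+.03,.30),vel=.15)
p=wpose();c=capture("wrist");t=capture("top");sc=capture("scene")
cv2.imwrite("pics/shut.png",np.hstack([c["frame"][:,80:480],cv2.resize(t["frame"][150:310,0:220],(400,420))]))
for r in spot_point(c,"hatch_grip")[:2]:
    g=atz(c,r["point"],.142,p)[:2];print(r,g,(g-O)@ey)
print(state()["clock"])
```

```text
6.680510576612985
[(-68.2, np.float64(6.7)), (-68.4, np.float64(8.2)), (-68.6, np.float64(8.6)), (-68.8, np.float64(9.1)), (-69.0, np.float64(8.5)), (-69.2, np.float64(8.1)), (-69.4, np.float64(8.8)), (-69.6, np.float64(8.2)), (-69.8, np.float64(9.3)), (-70.0, np.float64(9.7)), (-70.2, np.float64(9.8)), (-70.4, np.float64(9.9)), (-70.6, np.float64(10.4)), (-70.8, np.float64(10.5)), (-71.0, np.float64(11.0)), (-71.2, np.float64(10.5)), (-71.4, np.float64(11.1)), (-71.6, np.float64(11.8)), (-71.8, np.float64(11.9)), (-72.0, np.float64(11.2)), (-72.2, np.float64(10.8)), (-72.4, np.float64(11.8)), (-72.6, np.float64(13.5)), (-72.7, np.float64(12.9)), (-72.8, np.float64(13.1)), (-72.9, np.float64(13.1)), (-73.0, np.float64(13.3)), (-73.1, np.float64(13.2)), (-73.2, np.float64(12.8)), (-73.3, np.float64(12.8)), (-73.4, np.float64(14.5))]
[np.float64(14.5), np.float64(13.2), np.float64(13.9), np.float64(13.9), np.float64(14.3)]
42.8333 [ 1.06891603  0.64061146 -0.16440144]
{'point': [279.0, 236.4], 'confidence': 0.93} [0.51127074 0.0763091 ] -0.08529590810257114
44.2667
```

View pics/shut.png

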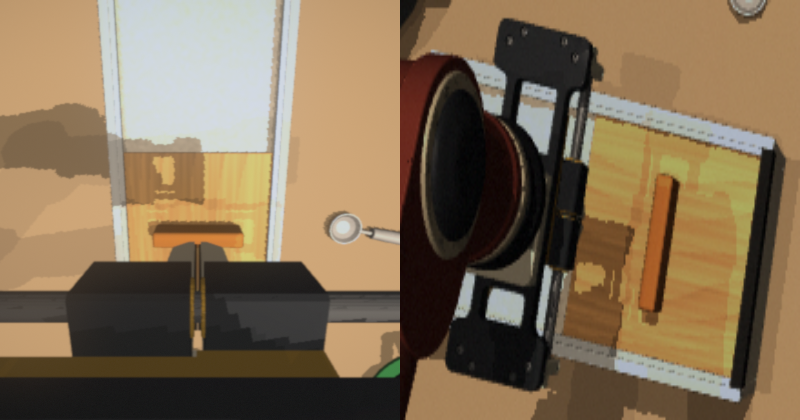

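The hatch is against the seal: right panel, its edge meets the seal at (755,260). However, the force zero drifted about 1.5 N, so the hold may have been nearer 13 N. There is time to press once more with averaged readings and a fresh zero.

Run:
```python
from push import *
movel(P(-.05,.138),vel=.15); wait(.3)
def avg(n=6):
    v=[]
    for _ in range(n):
        v.append(np.array(state()["contact_force"])[:2]@ey); wait(.017)
    return np.mean(v),np.max(v)
z,_=avg(16); print("zero",z)
y=-.0715; movel(P(-.066),vel=.05); movel(P(y),vel=.02)
L=[]; t=None
while True:
    m,mx=avg(); m-=z; now=state()["clock"]; L.append((round(now,2),round(y*1e3,1),round(m,1),round(mx-z,1)))
    if t is None and m>14.4: t=now
    if t and now-t>.9 or now>62 or y<-.08: break
    d=np.clip((15-m)/1.4*.8e-3,-.001,.001)
    if abs(15-m)>.5: y-=d; movel(P(y),vel=.01)
print(*L,sep="\n")
movel(P(y+.03),vel=.05); wait(.1); print("zero after",avg()[0])
movel(P(y+.03,.30),vel=.2)
p=wpose();c=capture("wrist");sc=capture("scene"); cv2.imwrite("pics/end.png",sc["frame"])
for r in spot_point(c,"hatch_grip")[:1]: print((atz(c,r["point"],.142,p)[:2]-O)@ey)
print(state()["clock"])
```

```text
zero -0.13746687707521094
(47.06, -71.5, np.float64(8.3), np.float64(8.6))
(47.41, np.float64(-72.5), np.float64(9.7), np.float64(9.9))
(47.76, np.float64(-73.5), np.float64(11.0), np.float64(11.5))
(48.11, np.float64(-74.5), np.float64(12.1), np.float64(13.0))
(48.46, np.float64(-75.5), np.float64(13.5), np.float64(14.0))
(48.81, np.float64(-76.3), np.float64(14.5), np.float64(15.0))
(49.16, np.float64(-76.6), np.float64(14.2), np.float64(14.8))
(49.51, np.float64(-77.1), np.float64(15.7), np.float64(16.3))
(49.86, np.float64(-76.7), np.float64(15.1), np.float64(15.8))
zero after -0.28760795619040597
-0.08567328190800967
51.9167
```

View pics/end.png

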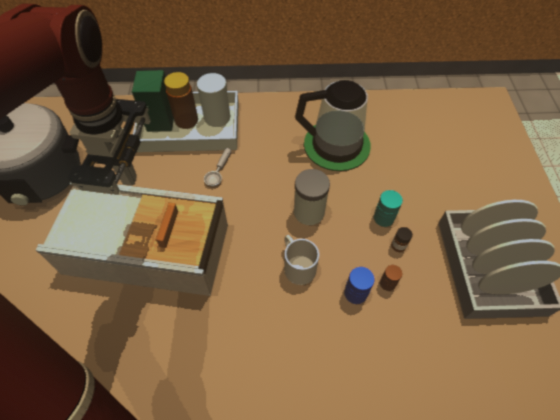

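The seal was held at about 15 N for roughly 1 s. In the last picture the hatch is shut at (175,235), and the mug (302,262), canister (311,197) and spoon (215,170) are where they started. The arm is clear.

```bash
python3 -c "
from plant import *
print(job_done())"
```

```text
the job is handed in; nothing more can be done
None
```

I stood the coffee jar upright in the bay, shut the hatch, bedded the seal at about 15 N for about 1 s (peak reading about 16 N; a first press had read low, near 13–14 N), and handed the job in at about 52 s with the mug, canister and spoon undisturbed; the tin was not visible after closing.

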